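# Bowls under cover before grinding

## Task

Grinding is about to start, so get the finished soapstone bowls out of the dust: take the steel wedge off the cupboard's pulled-out tray and lay it flat in the low wooden tool box, and stand every small bowl that is on the bench upright on the tray, gripping the soft stone lightly. Then slide the loaded tray fully home, and after that push the cupboard door shut, without slamming it, until it seats on its catch. Leave the cedar template and the bone burnisher where they lie.

Things in the scene. Friction and masses are not known exactly. Their poses are not given: they have to be found in the camera images.
- bowl1: small thin-walled soapstone bowl, 52 mm across the mouth (42 mm across the foot, straight-sided from 20 mm up), 42 mm high, wall 5 mm, 150 g; origin at the centre of its underside, z up. The stone is soft: grip it lightly (20 to 40 N); a squeeze of about 55 N on each side chips it. May be absent
- bowl2: small thin-walled soapstone bowl, 52 mm across the mouth (42 mm across the foot, straight-sided from 20 mm up), 42 mm high, wall 5 mm, 150 g; origin at the centre of its underside, z up. The stone is soft: grip it lightly (20 to 40 N); a squeeze of about 55 N on each side chips it. May be absent
- bowl3: small thin-walled soapstone bowl, 52 mm across the mouth (42 mm across the foot, straight-sided from 20 mm up), 42 mm high, wall 5 mm, 150 g; origin at the centre of its underside, z up. The stone is soft: grip it lightly (20 to 40 N); a squeeze of about 55 N on each side chips it. May be absent
- bowl4: small thin-walled soapstone bowl, 52 mm across the mouth (42 mm across the foot, straight-sided from 20 mm up), 42 mm high, wall 5 mm, 150 g; origin at the centre of its underside, z up. The stone is soft: grip it lightly (20 to 40 N); a squeeze of about 55 N on each side chips it. May be absent
- wedge: galvanised steel splitting wedge lying flat, 110 mm long (its x), 36 mm wide with parallel sides (its y), 28 mm high over the head (the 40 mm at its -x end), sloping down to 7 mm at the +x tip; 0.42 kg, heaviest about 15 mm to -x of the middle; origin at the centre of its underside. It starts on the cupboard tray
- toolbox: low dark wooden open tool box fixed to the bench, 180 mm (its x) by 115 mm (its y) outside, 22 mm high, walls 6 mm, floor 6 mm; origin at the centre of its underside
- cupboard: low wooden dust cupboard fixed to the bench, 210 mm deep (x) by 340 mm wide (y) by 115 mm high, open at its front, which faces -x of its frame, 105 mm before its origin (origin: centre of the underside)
- tray_floor (a point): centre of the tray's floor (upper face). The pale wooden tray slides out of the cupboard's front; x points into the cupboard. Inside: 140 mm (x) by 270 mm (y). Walls above the floor: sides and back 20 mm, front 35 mm with its outer face at x = -75 mm. The cupboard's front plane is at x = -75 mm when the tray is home and at x = joint tray minus 75 mm otherwise
- tray_tab (a point): middle of the outer (-x) face of the upright tab at the middle of the tray's front, the place to push: tab 60 mm wide (y), 5 mm thick, its top 14 mm above this point and 99 mm above the bench
- tray (a joint): how far the tray is out, m: 0 fully home (its front level with the cupboard's front), 0.175 all the way out; stiff, it stays where it is left
- door (a joint): door angle, rad: 0 shut and seated on the catch, grows as it opens towards the robot (about 1.57 stands straight out from the cupboard's front). The spring roller catch is felt over the last 0.05 rad; it takes about 5 N at the edge to pass it, and then it draws the door shut. Short of it the door is not seated
- door_hinge (a point): a point on the door's upright hinge axis, at the cupboard's front left (+y) corner, 57 mm above the bench. The door is a wooden panel 336 mm long, 12 mm thick, from 4 to 111 mm above the bench, with an 18 mm ball knob 312 mm from the hinge, 44 mm above the bench, standing 25 mm out from its outer face
- door_push (a point): point on the door's outer face, 250 mm from the hinge, 89 mm above the bench, a good place to push; the frame turns with the door, its x is the inward normal of the panel and its y points to the hinge
- template: bystander: pale cedar pit template, 170 x 70 x 12 mm, loose; origin at the centre of its underside
- burnisher: bystander: bone burnisher, a bar 150 x 18 x 8 mm, loose; origin at the centre of its underside
Mind the look-alikes: they are no part of the job. What is shaped like the bowl3 but green is not meant. What is shaped like the bowl2 but blue is not meant.

How it is judged:
By the outcome, as a careful person would: the job done as asked, in the order asked, and still so for the second after the job is handed in, with the robot touching nothing.
Of bowl1, bowl2, bowl3, bowl4 only 2 to 4 are there at a start; the rules pass over those that are not, and their reading is None.
At some moment in a run one of bowl1, bowl2, bowl3, bowl4, wedge may be knocked a few centimetres aside while the robot is not near it.
It also fails if it takes over 210 s, if anything falls off the work surface, if the arm or the gripper's body presses on something with over 40 N, if the wrist force passes 120 N, or if a joint passes its speed limit or range.

## Robot

A 6-joint arm with a two-finger parallel gripper is mounted at the origin on the work surface. World frame = base frame: x ahead of the robot, y to its left, z up, the work surface at z = 0. Lengths are in mm, angles in degrees, forces in N, time in s.
With the tool pointing down it reaches from about 325 to 850 mm from the base axis. Payload 4.4 kg.
Tool frame: the origin (TCP) lies between the finger pads; the fingertips stand 8 mm ahead of it and the grasp point (between the pads) lies 11 mm behind it (bot.tip_reach is the distance from the TCP to the fingertips, in mm); z points along the fingers, y is the line along which they close (so a half turn about z gives the same grasp; the last joint's range is limited). The gripper opens to 94 mm and grips with 3 to 60 N. Pads are 16 mm wide; open, the fingers measure 119 mm over their backs; the gripper's body (75 mm by 177 mm) begins 78 mm behind the grasp point.
Start: joints at [57.955, 11.837, 88.321, -0, 79.842, -8.623], TCP at [228.577, 527.617, 213.447] pointing down, gripper open.
Joint ranges: [-156.59, 156.59], [-49.26, 127.26], [12.9, 141.05], [-63.56, 243.56], [4.71, 150.69], [-161.64, 161.64]. Speed limits (degrees/s): [159.86, 159.86, 180, 180, 180, 180].

## Interface

Orientations are given as a 3x3 rotation matrix whose columns are the frame's x, y, z axes.
In Python, from plant import bot, eyes, order gives the robot as it stands.
- The arm moves only by the shell command python3 -m crank 'ROWS' [FORCE]. ROWS is JSON, a list of rows, each a list of 5 numbers: the shift along the tool's x, y, z in mm, then the turn about the tool's z in degrees, then the opening, from -1 (shut) to 1 (fully open). A call has 1 to 20 rows; each row shifts and turns the commanded pose from where the row before left it, along the tool's axes as they then stand; what a row does not reach is not made up. A row lasts 1/12 s, in which the tool goes at most 41.7 mm and 7.16 degrees, less where a joint would pass 70% of its speed; a pose out of reach is approached as far as the arm can. A call is refused whole if a number of a shift passes 41.7 or a number of a turn 7.16, either way. A call with a gripper value outside its range is refused whole. The fingers move at their own pace and stop on an object; FORCE is the grip in N (left out, the last holds). Time passes only in rows, so rows that do not move let the fingers close. It gives the time, the measured TCP pose, the force, the opening and the grip force at its end, in the units of the state.
- bot.get_state(): the state, without advancing time (a new reading comes with each control period).
- eyes.read_camera(name): name is "scene" or "side" or "wrist"; returns (picture, depth): 400x640x3 uint8, red, green, blue; 400x640 float32, mm along the optical axis (not along the pixel's ray), 0 where there is no reading.
- eyes.calibration(name): a dict with "fx", "fy", "cx", "cy" (pixels), "k1" (the pictures are not rectified: a ray, as slopes to the right and down, at radius r is drawn at 1 + k1 r^2 times it, then the intrinsics apply), "world_from_camera" (4x4, takes a point from camera to world coordinates). Camera axes: x right, y down, z forward; pixel columns grow to the right and rows downward; lengths in mm; the calibration is good to about 2 mm. A picture is of the moment at which its call begins: read the wrist's pose just before it. calibration takes no time and is no camera call; for the wrist camera it gives the pose at the moment of the call.
- order.job_done(): hands the job in; it is judged then, once.
The state is a dict: "t": time; "q": joint angles; "joint_vel": joint speeds; "effort": joint torques, N m; "position": TCP position; "tcp_rot": TCP orientation; "wrist_force": force on the tool from outside, world axes, zero at the start; "torque": the same for the moment, N m; "finger_gap": finger opening in mm; "finger_force": force on a finger pad.
Only numpy, scipy, OpenCV 4.12 (cv2) and the standard library are available. Lean on these libraries where they do the work, as an engineer would, in place of code of your own. Each camera call takes 0.05 s, during which the arm holds its last target. There are 200 camera calls.

## Working session

There is one attempt and no reset: what is moved stays moved. The work goes in short steps, Python scripts to look and compute and a shell command to move; the robot and the scene stay as the last step left them, time stands still between calls to the robot, and variables do not carry over. Pictures are saved under pics/ and viewed, at most 14 in all, crops included, and the job is handed in when it is done.

```bash
ls; mkdir -p pics; cat > h.py <<'E'
import numpy as np, cv2
from plant import bot, eyes, order
def cam(n):
    c=eyes.calibration(n); p,d=eyes.read_camera(n); return p,d,c
def world(c,d,u,v):
    x=(np.asarray(u,float)-c['cx'])/c['fx']; y=(np.asarray(v,float)-c['cy'])/c['fy']
    xd,yd=x.copy(),y.copy()
    for _ in range(8):
        s=1+c['k1']*(x*x+y*y); x,y=xd/s,yd/s
    P=np.stack([x*d,y*d,d,np.ones_like(d)],-1)
    return (P@np.array(c['world_from_camera']).T)[...,:3]
def cloud(n):
    p,d,c=cam(n); v,u=np.mgrid[:400,:640]; W=world(c,d.astype(float),u,v); W[d<=0]=np.nan
    return p,W,c
def save(p,f): cv2.imwrite('pics/'+f,p[...,::-1])
E
python3 - <<'E'
from h import *
for n in('scene','side'):
    p,W,c=cloud(n); save(p,n+'0.png'); np.savez(n+'0.npz',p=p,W=W)
    print(n,np.array(c['world_from_camera']).round(2).tolist(),c['fx'])
print(bot.get_state())
E
```

```text
pics
scene [[0.15, 0.7, -0.7, 1329.67], [0.99, -0.09, 0.11, -100.18], [0.01, -0.71, -0.71, 900.4], [0.0, 0.0, 0.0, 1.0]] 389.49179664000974
side [[0.98, -0.09, 0.19, 306.78], [-0.21, -0.54, 0.82, -985.25], [0.02, -0.84, -0.54, 759.05], [0.0, 0.0, 0.0, 1.0]] 416.5014127930954
{'t': 0.1, 'q': array([ 5.79536726e+01,  1.18815542e+01,  8.83938293e+01, -2.52832357e-03,
        7.98433538e+01, -8.62170437e+00]), 'joint_vel': array([ 0.0484316 ,  0.06834467, -0.08223251, -0.10838418,  0.12321591,
       -0.01519008]), 'effort': array([-1.86987381e-04, -3.71860242e+01, -2.82295275e+01,  6.99712615e-02,
        3.10519408e-02, -4.43963006e-05]), 'position': array([228.21934943, 526.99982846, 212.40829608]), 'tcp_rot': array([[-9.17586835e-01,  3.97533988e-01, -1.06278403e-03],
       [ 3.97535318e-01,  9.17585148e-01, -1.77961521e-03],
       [ 2.67737306e-04, -2.05544567e-03, -9.99997852e-01]]), 'wrist_force': array([-0.19406538,  0.2822977 ,  0.93860869]), 'torque': array([ 0.01016456,  0.02406372, -0.01466452]), 'finger_force': 0.0, 'finger_gap': 94.04266603223367}
```

View pics/scene0.png

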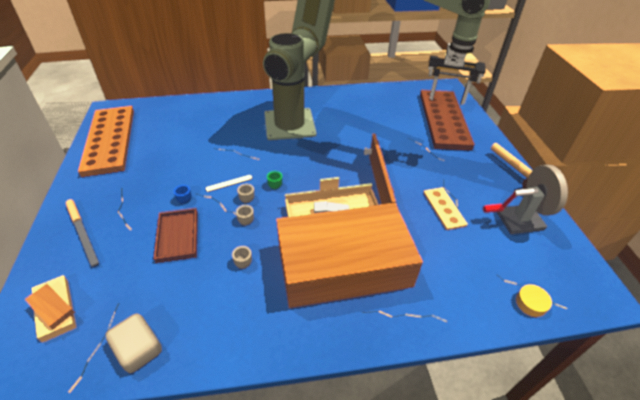

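View pics/side0.png

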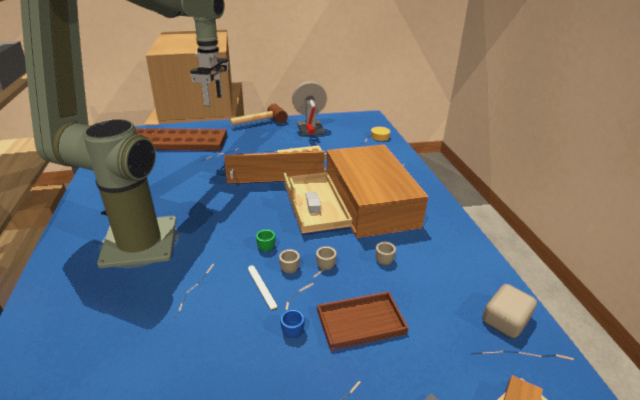

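The scene view shows three tan bowls at (246,193), (245,215) and (242,257). The look-alikes are a green bowl at (275,180) and a blue one at (182,194). The wedge is in the tray at (332,207), the toolbox at (176,235), the burnisher at (230,184) and the template at (445,207). The side view has the bowls at (290,261), (326,258) and (385,253), and the wedge at (313,202). I choose the three tan bowls, and there is no fourth in sight.

Next I measure from both views.

```bash
cat > m.py <<'E'
from h import *
S={n:np.load(n+'0.npz') for n in('scene','side')}
def box(n,u0,u1,v0,v1): return S[n]['p'][v0:v1,u0:u1].reshape(-1,3).astype(int),S[n]['W'][v0:v1,u0:u1].reshape(-1,3)
B={'b1':((232,262,180,204),(278,302,247,276)),'b2':((232,260,203,228),(314,340,245,272)),'b3':((228,258,243,272),(372,400,240,268)),
'green':((263,288,168,190),(254,280,228,254)),'blue':((172,194,183,206),(278,308,308,340)),'box':((150,202,205,264),(310,412,288,352)),'burn':((200,258,172,196),(242,282,260,312)),
'tmpl':((420,470,184,232),(274,325,145,156))}
for k,(a,b) in B.items():
    for n,r in(('scene',a),('side',b)):
        c,W=box(n,*r); z=W[:,2]; hi=np.nanpercentile(z,98)
        if k[0]=='b' and k!='box' and k!='burn' or k=='green':
            s=W[(z>30)]; 
        else: s=W[z>4]
        lo,h=np.nanmin(s,0),np.nanmax(s,0)
        (cx,cy),rad,ang=(lambda r:(r[0],r[1],r[2]))(cv2.minAreaRect(s[:,:2].astype(np.float32)))
        print(k,n,len(s),'ctr',round(cx),round(cy),'size',np.round(rad),'ang',round(ang,1),'ztop',round(hi,1))
E
python3 m.py
python3 - <<'E'
from h import *
a=np.load('scene0.npz');b=np.load('side0.npz')
for n,z in(('scene',a),('side',b)):
    W=z['W'];c=z['p']
    pts={'scene':{'roofNW':(279,217),'roofNE':(394,205),'roofS':(414,268),'tabtop':(329,180),'doortip':(375,140),'doorhinge':(393,200),'trayfloor':(355,200),'wedge1':(320,206),'wedge2':(342,208)},
     'side':{'wedgeA':(313,195),'wedgeB':(314,207),'floor':(325,215),'floor2':(310,185),'doortip':(228,158),'doorhinge':(322,154),'roof':(375,170),'trayfrontcorner':(287,178),'traycorner':(304,228)}}[n]
    for k,(u,v) in pts.items(): print(n,k,np.nanmedian(W[v-1:v+2,u-1:u+2].reshape(-1,3),0).round(),c[v,u])
p=cv2.resize(a['p'][125:235,160:420],None,fx=3,fy=3,interpolation=cv2.INTER_CUBIC);save(p,'c1.png')
E
```

```text
b1 scene 115 ctr 408 -177 size [50. 53.] ang 43.5 ztop 41.2
b1 side 196 ctr 408 -183 size [53. 49.] ang 81.9 ztop 43.3
b2 scene 126 ctr 504 -182 size [51. 51.] ang 69.0 ztop 42.2
b2 side 188 ctr 503 -189 size [52. 50.] ang 45.8 ztop 43.3
b3 scene 160 ctr 663 -193 size [51. 48.] ang 71.8 ztop 42.6
b3 side 182 ctr 661 -198 size [52. 49.] ang 68.7 ztop 43.2
green scene 109 ctr 356 -81 size [50. 54.] ang 84.2 ztop 41.6
green side 175 ctr 355 -87 size [52. 52.] ang 68.6 ztop 43.2
blue scene 118 ctr 386 -382 size [54. 53.] ang 1.8 ztop 42.1
blue side 265 ctr 384 -385 size [52. 50.] ang 59.7 ztop 43.6
box scene 1754 ctr 548 -388 size [203. 134.] ang 7.9 ztop 22.6
box side 3621 ctr 542 -379 size [184. 229.] ang 78.2 ztop 23.7
burn scene 338 ctr 341 -222 size [198. 120.] ang 59.3 ztop 40.3
burn side 397 ctr 322 -240 size [144.  99.] ang 76.6 ztop 11.0
tmpl scene 909 ctr 535 447 size [143. 209.] ang 79.1 ztop 14.5
tmpl side 388 ctr 523 377 size [282. 202.] ang 80.5 ztop 112.4
scene roofNW [504. -80.   0.] [136 129 180]
scene roofNE [605. 244. 114.] [234 144  64]
scene roofS [806. 240.  91.] [107  67  49]
scene tabtop [456.  83.  95.] [190 165 102]
scene doortip [292. 270. 109.] [140  85  57]
scene doorhinge [583. 247. 111.] [238 147  70]
scene trayfloor [478. 167.  16.] [250 246 158]
scene wedge1 [515.  47.  45.] [244 240 228]
scene wedge2 [521. 115.  30.] [244 240 228]
side wedgeA [524.  95.  35.] [209 202 190]
side wedgeB [513.  26.  40.] [131 126 116]
side floor [543.   8.  19.] [231 203 138]
side floor2 [530. 185.  19.] [231 209 144]
side doortip [268. 268. 102.] [114  74  36]
side doorhinge [581. 238. 104.] [117  75  39]
side roof [717.  83. 116.] [208 142  73]
side trayfrontcorner [455. 202.  47.] [208 192 129]
side traycorner [467. -59.  31.] [166 127  79]
```

View pics/c1.png

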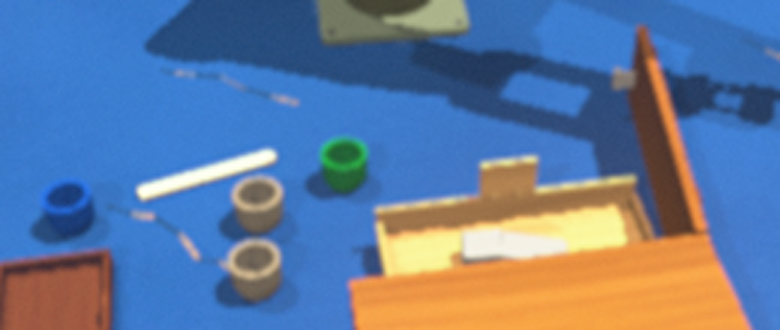

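The crop confirms two bare tan bowls, at scene (246,193) and (245,215). The green bowl is near (275,180), and the wedge lies roughly along the tray's width with its head towards -y. The two cameras disagree by about 5 mm in y, so I fit the cupboard now and use the wrist camera to refine.

```bash
python3 - <<'E'
from h import *
for n in('scene','side'):
    z=np.load(n+'0.npz');W=z['W'];P=W.reshape(-1,3)
    def rect(m): 
        r=cv2.minAreaRect(P[m][:,:2].astype(np.float32));return np.round(r[0]),np.round(r[1]),round(r[2],1),m.sum()
    x,y,h=P.T
    print(n,'roof',rect((h>112)&(h<119)&(x>560)&(x<860)&(y>-140)&(y<290)), np.nanmedian(h[(h>108)&(x>650)&(x<800)&(y>0)&(y<200)]))
    print('door',rect((h>60)&(h<118)&(x>240)&(x<560)&(y>225)&(y<310)))
    print('tab',rect((h>70)&(h<104)&(x>420)&(x<490)&(y>20)&(y<140)))
    print('front',rect((h>45)&(h<104)&(x>420)&(x<490)&(y>-80)&(y<215)))
    m=(x>440)&(x<600)&(y>-60)&(y<200)&(h>8)&(h<24); print('floor z',np.nanmedian(h[m]),m.sum())
    m=(x>470)&(x<590)&(y>-40)&(y<180)&(h>25)&(h<60); print('wedge',rect(m),np.nanpercentile(h[m],95))
    t=z['p'].reshape(-1,3).astype(int); m=(t[:,0]>120)&(t[:,0]<260)&(t.min(1)>150)&(h>3)&(h<20)&(x>250)&(x<480)&(y<-100)&(y>-350);print('burn',rect(m))
    m=(h>17)&(h<28)&(x>420)&(x<660)&(y>-470)&(y<-290)&(t[:,2]<90);print('box',rect(m))
    m=(h>7)&(h<20)&(x>400)&(x<660)&(y>320)&(y<520)&(t.min(1)>100);print('tmpl',rect(m))
c=eyes.calibration('wrist');print(np.array(c['world_from_camera']).round(2).tolist(),c['fx'],c['cx'],c['cy'])
E
python3 -m crank '[[0,-40,-5,-7,1],[0,-40,-5,-7,1],[0,-40,-5,-7,1],[0,-40,-5,-3,1],[0,-40,-5,0,1]]'
```

```text
scene roof (array([694.,  82.]), array([244., 339.]), 3.1, np.int64(7665)) 114.17715276218155
door (array([406., 252.]), array([ 35., 307.]), 86.1, np.int64(521))
tab (array([456.,  85.]), array([11., 61.]), 3.1, np.int64(147))
front (array([456.,  80.]), array([ 12., 266.]), 2.2, np.int64(432))
floor z 17.06629444267992 863
wedge (array([517.,  83.]), array([108.,  41.]), 88.7, np.int64(285)) 46.544560515854435
burn (array([ 330., -235.]), array([ 22., 157.]), 16.1, np.int64(181))
box (array([ 543., -386.]), array([179., 113.]), 2.8, np.int64(317))
tmpl (array([540., 448.]), array([171.,  75.]), 7.0, np.int64(738))
side roof (array([697.,  80.]), array([237., 347.]), 3.4, np.int64(3720)) 115.7936964647372
door (array([407., 257.]), array([ 39., 307.]), 89.5, np.int64(1385))
tab (array([455.,  81.]), array([ 5., 65.]), 2.7, np.int64(63))
front (array([456.,  75.]), array([  6., 275.]), 2.7, np.int64(185))
floor z 18.639243371191924 1525
wedge (array([518.,  76.]), array([108.,  37.]), 85.7, np.int64(240)) 47.701451549344334
burn (array([ 365., -253.]), array([133., 177.]), 70.3, np.int64(345))
box (array([ 541., -391.]), array([179., 115.]), 2.7, np.int64(684))
tmpl (array([540., 467.]), array([ 45., 170.]), 86.9, np.int64(133))
[[0.4, 0.88, 0.26, 152.68], [0.92, -0.38, -0.11, 559.46], [-0.0, 0.28, -0.96, 383.48], [0.0, 0.0, 0.0, 1.0]] 311.50533471354953 315.808397403576 196.60793018949826
t: 0.52
position: [192.2, 331.2, 237.7]
tcp_rot: [[-1.0, -0.014, -0.001], [-0.014, 1.0, -0.001], [0.001, -0.001, -1.0]]
wrist_force: [0.8, -0.6, 1.1]
finger_gap: 93.9
finger_force: 0.0
```

```bash
python3 -m crank '[[-21,-39,-4,0,1],[-21,-39,-4,0,1],[-21,-39,-4,0,1],[-21,-39,-4,0,1],[-21,-39,-4,0,1],[-21,-39,-4,0,1],[-21,-39,-4,0,1],[-21,-39,-4,0,1],[-21,-39,-4,0,1],[-21,-39,-4,0,1],[0,0,0,0,0.3],[0,0,0,0,0.3],[0,0,0,0,0.3]]' 30
python3 - <<'E'
from h import *
p,W,c=cloud('wrist');save(p,'w1.png');np.savez('w1.npz',p=p,W=W);print(np.array(c['world_from_camera']).round(2).tolist(),bot.get_state()['q'].round(1))
E
```

```text
t: 1.6
position: [393.2, -29.8, 275.2]
tcp_rot: [[-1.0, -0.009, -0.002], [-0.009, 1.0, 0.001], [0.002, 0.001, -1.0]]
wrist_force: [-0.9, -0.3, -0.8]
finger_gap: 77.5
finger_force: 0.0
[[-0.01, 0.96, 0.28, 311.03], [1.0, 0.01, 0.0, -31.43], [0.0, 0.28, -0.96, 446.43], [0.0, 0.0, 0.0, 1.0]] [ -16.9  -14.   106.4    0.    87.7 -107.5]
```

View pics/w1.png

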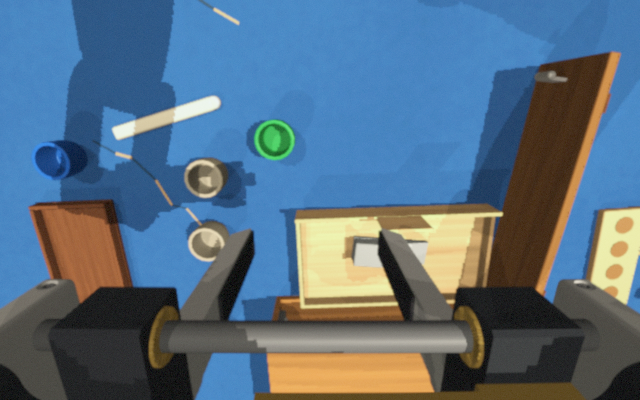

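The wrist view shows the wedge at (390,250) with its head on the left, and the tray at (300-500, 210-305). The bowls are at (206,178) and (207,240), and the green one is at (274,140).

```bash
python3 - <<'E'
from h import *
z=np.load('w1.npz');P=z['W'].reshape(-1,3);t=z['p'].reshape(-1,3).astype(int);x,y,h=P.T
u,v=np.meshgrid(np.arange(640),np.arange(400));u=u.ravel();v=v.ravel()
def rect(m):
    r=cv2.minAreaRect(P[m][:,:2].astype(np.float32));return np.round(r[0],1),np.round(r[1],1),round(r[2],1),m.sum(),'z',np.nanpercentile(h[m],[5,50,95]).round(1)
m=(u>345)&(u<430)&(v>225)&(v<275)
print('wedge',rect(m&(h>26)&(h<60)))
for a,b in((20,40),(40,60),(60,80),(80,100),(100,125)): 
    k=m&(h>24)&(h<60)&(y>a)&(y<b)
    if k.sum()>5: print(a,np.nanpercentile(x[k],[2,98]).round(),np.nanmedian(h[k]).round(1))
print('b1',rect((u>180)&(u<232)&(v>155)&(v<202)&(h>32)))
print('b2',rect((u>180)&(u<216)&(v>215)&(v<268)&(h>32)))
m=(u>290)&(u<506)&(v>200)&(v<310)
k=m&(h>10)&(h<24)&(t[:,0]>150)&(x>455); print('floor',rect(k))
k=m&(h>44)&(h<60)&(x<475); print('frontwall',rect(k))
k=m&(h>70)&(h<105)&(x<475); print('tab',rect(k))
k=m&(h>30)&(h<44)&(v>290); print('back',rect(k))
k=(u>270)&(h>105)&(h<122)&(x>550)&(y<230)&(v<330); print('roof',rect(k), np.nanpercentile(x[k],2))
k=(u>488)&(h>85)&(h<118)&(x<560); print('doortop',rect(k))
E
```

```text
wedge (array([516.7,  79.5]), array([109.1,  36.8]), 86.0, np.int64(927), 'z', array([26.9, 44.9, 46.9]))
20 [496. 530.] 45.3
40 [496. 532.] 45.6
60 [509. 534.] 45.5
100 [501. 525.] 29.4
b1 (array([ 405.7, -180.1]), array([49.5, 51.3]), 82.3, np.int64(546), 'z', array([33.4, 41. , 42.7]))
b2 (array([ 446.8, -149.4]), array([ 45.4, 184. ]), 55.0, np.int64(409), 'z', array([ 33.1,  41.1, 312.5]))
floor (array([546.8,  90.9]), array([154.3, 324.2]), 2.6, np.int64(9319), 'z', array([16.5, 17.9, 19.3]))
frontwall (array([454.2,  81.7]), array([  6.3, 278.9]), 2.6, np.int64(1099), 'z', array([45.2, 52.3, 55.5]))
tab (array([453.9,  81.4]), array([ 5.9, 60.3]), 2.2, np.int64(560), 'z', array([72. , 89.4, 99.4]))
back (array([598.7,  65.2]), array([236.4,  28.6]), 86.8, np.int64(655), 'z', array([30.8, 37. , 38.8]))
roof (array([0., 0.]), array([0., 0.]), 0.0, np.int64(0), 'z', np.float64(nan)) nan
doortop (array([395.2, 261.3]), array([ 17.1, 285.4]), 85.4, np.int64(6594), 'z', array([ 87.1, 105.3, 111.6]))
  return np.nanmean(a, axis, out=out, keepdims=keepdims)
```

```bash
python3 - <<'E'
from h import *
for n in('scene','side','w1'):
    z=np.load(n+('0' if n!='w1' else '')+'.npz');P=z['W'].reshape(-1,3);x,y,h=P.T
    for y0 in(0,80,160):
        k=(abs(y-y0)<15)&(h>100)&(h<125)&(x>500)&(x<900);b=np.histogram(x[k],np.arange(500,900,10))[0]; nz=np.nonzero(b)[0]
        print(n,y0,k.sum(),500+10*nz[[0,-1]] if len(nz) else '',np.nanpercentile(x[k],[1,99]).round() if k.sum() else '')
z=np.load('w1.npz');print(z['W'][[285,297,300,305,312,385],[390,390,285,285,285,350]].round())
E
```

```text
scene 0 786 [600 810] [611. 818.]
scene 80 759 [600 810] [607. 814.]
scene 160 733 [600 810] [605. 810.]
side 0 385 [600 810] [609. 814.]
side 80 329 [600 810] [606. 810.]
side 160 270 [590 800] [602. 806.]
w1 0 893 [610 680] [621. 687.]
w1 80 866 [610 680] [621. 685.]
w1 160 0  
[[400.   8. 304.]
 [598.  88.  24.]
 [613. -78.  11.]
 [622. -78.  12.]
 [635. -78.  13.]
 [674.  19. 115.]]
```

```bash
python3 -m crank '[[-41,31,0,0,0.3],[-41,31,0,0,0.3],[-41,30,0,0,0.3],[0,0,0,7,0.3],[0,0,0,7,0.3],[0,0,0,7,0.3],[0,0,0,7,0.3],[0,0,0,7,0.3],[0,0,0,7,0.3],[0,0,0,7,0.3],[0,0,0,7,0.3],[0,0,0,7,0.3],[0,0,0,7,0.3],[0,0,0,7,0.3],[0,0,0,7,0.3],[0,0,0,7,0.3],[0,0,0,3.5,0.3],[0,0,0,0,0.3]]' 40
```

```text
t: 3.15
position: [492.2, 47.7, 275.9]
tcp_rot: [[0.066, 0.998, -0.0], [0.998, -0.066, 0.0], [0.0, -0.0, -1.0]]
wrist_force: [0.2, -0.1, 0.2]
finger_gap: 60.8
finger_force: 0.0
```

```bash
python3 -m crank '[[16,23,0,0,0.3],[0,0,30,0,0.3],[0,0,30,0,0.3],[0,0,30,0,0.3],[0,0,30,0,0.3],[0,0,30,0,0.3],[0,0,0,0,0.3],[0,0,0,0,0.3]]' 40
python3 - <<'E'
from h import *
p,W,c=cloud('wrist');save(p,'w2.png');P=W.reshape(-1,3);x,y,h=P.T
m=(h>26)&(h<60)&(x>470)&(x<585)&(y>0)&(y<150)
r=cv2.minAreaRect(P[m][:,:2].astype(np.float32));print(r,m.sum())
E
```

```text
t: 3.82
position: [515.2, 61.2, 124.6]
tcp_rot: [[0.065, 0.998, -0.005], [0.998, -0.065, 0.0], [0.0, -0.005, -1.0]]
wrist_force: [-0.2, 0.4, 0.2]
finger_gap: 60.9
finger_force: 0.0
((517.0116577148438, 80.84288024902344), (108.64051818847656, 36.02108383178711), 86.01725006103516) 5186
```

View pics/w2.png

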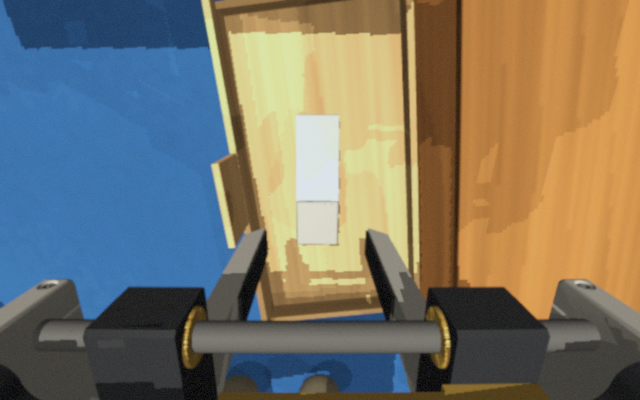

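The wedge at (297-340, 115-245) lies centred between the fingers and aligned with them, head nearest, at (517,81). I descend and grip.

```bash
python3 -m crank '[[2,0,30,0,0.3],[0,0,30,0,0.3],[0,0,25,0,0.3],[0,0,10,0,0.3],[0,0,0,0,0.3],[0,0,0,0,-1],[0,0,0,0,-1],[0,0,0,0,-1],[0,0,0,0,-1],[0,0,0,0,-1],[0,0,0,0,-1]]' 45
```

```text
t: 4.78
position: [518.0, 62.1, 32.4]
tcp_rot: [[0.068, 0.998, 0.001], [0.998, -0.068, 0.0], [0.0, 0.001, -1.0]]
wrist_force: [-2.9, 0.4, 6.6]
finger_gap: 36.0
finger_force: 45.0
```

```bash
python3 -m crank '[[0,0,-15,0,-1],[0,0,-30,0,-1],[0,0,-30,0,-1],[0,0,-35,0,-1],[0,0,-35,0,-1],[0,0,-35,0,-1],[-40,0,0,0,-1],[-40,0,0,0,-1],[-40,0,0,0,-1],[-40,0,0,0,-1],[-40,0,0,0,-1],[-40,0,0,0,-1],[-40,0,0,0,-1],[-40,0,0,0,-1],[-40,0,0,0,-1],[-40,0,0,0,-1],[-40,0,0,0,-1],[0,0,0,0,-1]]'
python3 -m crank '[[0,0,0,-7,-1],[0,0,0,-7,-1],[0,0,0,-7,-1],[0,0,0,-7,-1],[0,0,0,-7,-1],[0,0,0,-7,-1],[0,0,0,-7,-1],[0,0,0,-7,-1],[0,0,0,-7,-1],[0,0,0,-7,-1],[0,0,0,-7,-1],[0,0,0,-7,-1],[0,0,0,-7,-1],[0,0,0,-6,-1],[0,0,0,0,-1]]'
python3 - <<'E'
from h import *
p,W,c=cloud('wrist');save(p,'w3.png');P=W.reshape(-1,3);x,y,h=P.T;t=p.reshape(-1,3).astype(int)
m=(h>17)&(h<28)&(x>420)&(x<660)&(y>-470)&(y<-290)&(t[:,2]<90)
r=cv2.minAreaRect(P[m][:,:2].astype(np.float32));print(r,m.sum(),P[m].min(0),P[m].max(0))
E
```

```text
t: 6.28
position: [485.1, -385.0, 209.3]
tcp_rot: [[0.075, 0.997, -0.002], [0.997, -0.075, -0.005], [-0.006, -0.001, -1.0]]
wrist_force: [0.3, 0.3, -5.0]
finger_gap: 35.5
finger_force: 45.0
t: 7.53
position: [486.8, -376.1, 209.3]
tcp_rot: [[-0.998, -0.055, -0.002], [-0.055, 0.998, 0.002], [0.002, 0.002, -1.0]]
wrist_force: [0.1, -0.2, -4.3]
finger_gap: 35.3
finger_force: 45.0
((539.3610229492188, -389.4268493652344), (178.48739624023438, 113.43828582763672), 3.064793825149536) 675 [ 448.25957746 -449.5459645    17.01033775] [ 629.98135396 -328.58462534   23.74484235]
```

View pics/w3.png

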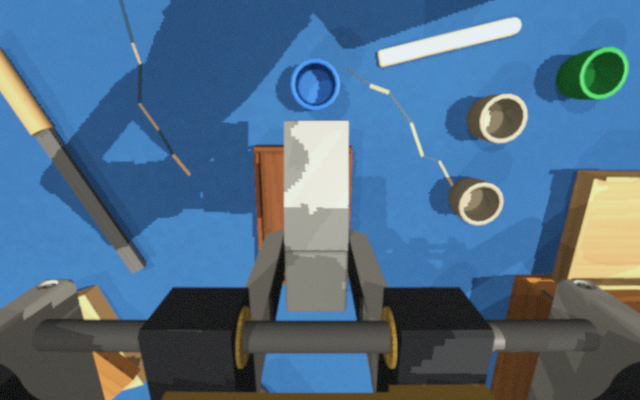

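```bash
python3 -m crank '[[-36,-8,0,0,-1],[-36,-8,0,0,-1],[0,0,0,0,-1],[0,0,30,0,-1],[0,0,30,0,-1],[0,0,30,0,-1],[0,0,30,0,-1],[0,0,25,0,-1],[0,0,15,0,-1],[0,0,10,0,-1],[0,0,5,0,-1],[0,0,0,0,-1],[0,0,0,0,-1]]'
```

```text
t: 8.67
position: [561.1, -390.0, 37.5]
tcp_rot: [[-0.999, -0.053, 0.002], [-0.053, 0.999, -0.002], [-0.002, -0.002, -1.0]]
wrist_force: [-0.1, -0.1, -4.6]
finger_gap: 35.3
finger_force: 45.0
```

```bash
python3 -m crank '[[0,1,8,0,-1],[0,0,5,0,-1],[0,0,2,0,-1],[0,0,1,0,-1],[0,0,0,0,-1],[0,0,0,0,-1]]'
```

```text
t: 9.17
position: [560.1, -388.0, 20.5]
tcp_rot: [[-0.999, -0.054, -0.0], [-0.054, 0.999, 0.0], [0.0, 0.0, -1.0]]
wrist_force: [-1.4, 1.6, -1.9]
finger_gap: 35.7
finger_force: 45.0
```

```bash
python3 -m crank '[[0,0,0,0,0.1],[0,0,0,0,0.1],[0,0,0,0,0.1],[0,0,0,0,0.1],[0,0,-20,0,0.1],[0,0,-30,0,0.1],[0,0,-40,0,0.1],[0,0,-40,0,0.1],[0,0,-40,0,0.8],[0,35,0,0,0.8],[0,35,0,0,0.8],[0,35,0,0,0.8],[0,35,0,0,0.8],[0,35,0,0,0.8],[0,0,0,0,0.8],[0,0,0,0,0.8]]' 28
cat > look.py <<'E'
from h import *
import sys
# rim rectangles of tan bowls seen from each camera
for n in sys.argv[1:]:
    p,W,c=cloud(n);P=W.reshape(-1,3);x,y,h=P.T
    hsv=cv2.cvtColor(p,cv2.COLOR_RGB2HSV)
    m=(W[...,2]>31)&(W[...,2]<70)&(W[...,0]>340)&(W[...,0]<760)&(W[...,1]<200)&(hsv[...,0]<35)&(hsv[...,1]<150)&(W[...,1]>-450)
    k,l,s,_=cv2.connectedComponentsWithStats(m.astype(np.uint8))
    for i in range(1,k):
        q=W[l==i]
        if len(q)>60:
            r=cv2.minAreaRect(q[:,:2].astype(np.float32)); print(n,np.round(r[0],1),np.round(r[1]),round(r[2]),len(q),'z',np.percentile(q[:,2],[3,95]).round())
E
python3 look.py scene side wrist
```

```text
t: 10.5
position: [551.0, -211.8, 190.6]
tcp_rot: [[-0.998, -0.057, 0.001], [-0.057, 0.998, -0.001], [-0.001, -0.001, -1.0]]
wrist_force: [0.6, -0.2, 1.1]
finger_gap: 84.7
finger_force: 0.0
scene [ 410.1 -177.9] [49. 49.] 84 86 z [32. 42.]
scene [461.2  63.5] [ 77. 263.] 19 539 z [32. 62.]
scene [ 504.4 -183.6] [49. 50.] 89 112 z [31. 43.]
scene [ 573.4 -385.1] [44. 34.] 3 134 z [31. 37.]
scene [ 663.  -193.3] [46. 50.] 89 139 z [32. 44.]
side [531.   70.1] [151. 262.] 2 380 z [32. 57.]
side [601.  126.9] [  8. 144.] 2 61 z [32. 40.]
side [ 660.  -199.1] [50. 53.] 12 170 z [32. 44.]
side [ 502.6 -187.6] [52. 47.] 79 170 z [32. 43.]
side [ 406.3 -182.5] [55. 47.] 81 175 z [32. 43.]
side [ 569.8 -389.2] [52. 38.] 2 254 z [31. 36.]
wrist [ 407.  -181.1] [51. 51.] 10 1055 z [33. 43.]
wrist [530.7  53.7] [151. 220.] 3 2840 z [32. 54.]
wrist [ 502.1 -186.7] [51. 50.] 26 765 z [32. 43.]
wrist [ 573.4 -387.5] [45. 36.] 3 1183 z [31. 35.]
wrist [614.2 -79.8] [16.  6.] 53 115 z [35. 66.]
wrist [ 661.1 -196.5] [51. 50.] 3 771 z [32. 43.]
```

```bash
python3 -m crank '[[-37,3,0,0,0.8],[-37,3,0,0,0.8],[-37,4,0,0,0.8],[0,0,0,0,0.8],[0,0,30,0,0.8],[0,0,30,0,0.8],[0,0,30,0,0.8],[0,0,25,0,0.8],[0,0,15,0,0.8],[0,0,10,0,0.8],[0,0,0,0,0.8],[0,0,0,0,0.8]]' 28
```

```text
t: 11.65
position: [661.3, -198.3, 50.5]
tcp_rot: [[-0.999, -0.053, 0.001], [-0.053, 0.999, -0.0], [-0.001, -0.0, -1.0]]
wrist_force: [0.5, -0.3, -0.6]
finger_gap: 84.5
finger_force: 0.0
```

```bash
python3 -m crank '[[0,2,15,0,0.8],[0,0,10,0,0.8],[0,0,5,0,0.8],[0,0,0,0,0.3],[0,0,0,0,0.3],[0,0,0,0,0.2],[0,0,0,0,-1],[0,0,0,0,-1],[0,0,0,0,-1],[0,0,0,0,-1]]' 28
```

```text
t: 12.48
position: [661.3, -195.6, 20.5]
tcp_rot: [[-0.999, -0.054, 0.001], [-0.054, 0.999, -0.0], [-0.001, -0.001, -1.0]]
wrist_force: [-0.7, -0.4, 0.5]
finger_gap: 50.0
finger_force: 28.0
```

```bash
python3 -m crank '[[0,0,-10,0,-1],[0,0,-25,0,-1],[0,0,-35,0,-1],[0,0,-35,0,-1],[0,0,-35,0,-1],[0,0,-35,0,-1],[12,37,0,0,-1],[12,37,0,0,-1],[12,37,0,0,-1],[12,37,0,0,-1],[12,37,0,0,-1],[12,37,0,0,-1],[12,37,0,0,-1],[12,37,0,0,-1],[12,37,0,0,-1],[10,39,0,0,-1],[0,0,0,0,-1],[0,0,0,0,-1]]'
```

```text
t: 13.98
position: [522.0, 171.7, 195.4]
tcp_rot: [[-0.998, -0.058, 0.0], [-0.058, 0.998, -0.0], [-0.0, -0.0, -1.0]]
wrist_force: [0.4, 0.8, -1.2]
finger_gap: 49.7
finger_force: 28.0
```

```bash
python3 -m crank '[[0,0,30,0,-1],[0,0,30,0,-1],[0,0,30,0,-1],[0,0,25,0,-1],[0,0,20,0,-1],[0,0,10,0,-1],[0,0,6,0,-1],[0,0,0,0,-1],[0,0,3,0,-1],[0,0,2,0,-1],[0,0,1,0,-1],[0,0,0,0,-1],[0,0,0,0,-1]]'
```

```text
t: 15.07
position: [523.5, 169.9, 38.6]
tcp_rot: [[-0.999, -0.054, 0.001], [-0.054, 0.999, 0.0], [-0.001, 0.0, -1.0]]
wrist_force: [0.6, -0.3, -2.2]
finger_gap: 49.6
finger_force: 28.0
```

```bash
python3 -m crank '[[0,0,1,0,-1],[0,0,0,0,-1],[0,0,0,0,0.2],[0,0,0,0,0.3],[0,0,0,0,0.4],[0,0,-15,0,0.4],[0,0,-30,0,0.4],[0,0,-35,0,0.8],[0,0,-35,0,0.8],[0,0,-35,0,0.8],[4,-36,0,0,0.8],[4,-36,0,0,0.8],[4,-36,0,0,0.8],[4,-36,0,0,0.8],[4,-36,0,0,0.8],[4,-36,0,0,0.8],[4,-36,0,0,0.8],[4,-36,0,0,0.8],[4,-36,0,0,0.8],[3,-32,0,0,0.8]]'
python3 -m crank '[[0,0,0,0,0.8],[0,0,0,0,0.8]]'
python3 look.py scene side wrist
```

```text
t: 16.73
position: [502.7, -190.0, 186.9]
tcp_rot: [[-0.999, -0.053, 0.0], [-0.053, 0.999, -0.0], [-0.0, -0.0, -1.0]]
wrist_force: [0.6, 0.2, 0.3]
finger_gap: 84.0
finger_force: 0.0
t: 16.9
position: [502.9, -189.3, 186.6]
tcp_rot: [[-0.999, -0.05, -0.0], [-0.05, 0.999, 0.001], [0.0, 0.001, -1.0]]
wrist_force: [0.9, 1.1, 0.3]
finger_gap: 84.5
finger_force: 0.0
scene [ 408.9 -178.1] [50. 48.] 26 97 z [31. 42.]
scene [462.   63.2] [ 77. 264.] 19 543 z [32. 64.]
scene [524.8 172.3] [48. 51.] 2 154 z [34. 60.]
scene [ 504.9 -183.7] [49. 51.] 87 110 z [31. 42.]
scene [ 571.6 -385.5] [51. 34.] 4 137 z [31. 37.]
side [526.  165.8] [53. 50.] 51 209 z [33. 61.]
side [531.1  70.9] [151. 262.] 3 400 z [31. 57.]
side [ 502.1 -189.2] [53. 47.] 77 173 z [32. 43.]
side [ 406.4 -183.1] [52. 46.] 82 174 z [32. 43.]
side [ 571.2 -390.2] [48. 38.] 2 260 z [31. 37.]
wrist [ 406.5 -181.4] [50. 50.] 3 850 z [34. 43.]
wrist [476.1  19.4] [116. 248.] 36 2225 z [32. 63.]
wrist [ 501.8 -185.9] [51. 50.] 4 777 z [33. 43.]
wrist [525.5 161.5] [48. 40.] 23 1274 z [32. 60.]
wrist [ 573.1 -387.5] [44. 37.] 2 1058 z [31. 35.]
wrist [601.6  80.7] [  7. 239.] 3 1231 z [31. 39.]
```

```bash
python3 -m crank '[[0,2,30,0,0.8],[0,0,30,0,0.8],[0,0,30,0,0.8],[0,0,30,0,0.8],[0,0,20,0,0.8],[0,0,15,0,0.8],[0,0,10,0,0.8],[0,0,1,0,0.8],[0,0,0,0,0.3],[0,0,0,0,0.3],[0,0,0,0,0.2],[0,0,0,0,-1],[0,0,0,0,-1],[0,0,0,0,-1],[0,0,0,0,-1]]' 28
```

```text
t: 18.3
position: [503.7, -185.9, 21.8]
tcp_rot: [[-0.999, -0.053, 0.001], [-0.053, 0.999, -0.0], [-0.001, -0.0, -1.0]]
wrist_force: [-0.5, 2.3, 4.5]
finger_gap: 50.2
finger_force: 27.8
```

```bash
python3 -m crank '[[0,0,-10,0,-1],[0,0,-25,0,-1],[0,0,-35,0,-1],[0,0,-35,0,-1],[0,0,-35,0,-1],[0,0,-35,0,-1],[-5,36,0,0,-1],[-5,36,0,0,-1],[-5,36,0,0,-1],[-5,36,0,0,-1],[-5,36,0,0,-1],[-5,36,0,0,-1],[-5,36,0,0,-1],[-2,17,0,0,-1],[0,0,0,0,-1],[0,0,0,0,-1]]'
```

```text
t: 19.63
position: [525.1, 85.3, 195.9]
tcp_rot: [[-0.998, -0.056, -0.001], [-0.056, 0.998, -0.001], [0.001, -0.001, -1.0]]
wrist_force: [-0.4, 0.5, -1.5]
finger_gap: 49.9
finger_force: 27.9
```

```bash
python3 -m crank '[[0,0,30,0,-1],[0,0,30,0,-1],[0,0,30,0,-1],[0,0,25,0,-1],[0,0,20,0,-1],[0,0,10,0,-1],[0,0,6,0,-1],[0,0,2,0,-1],[0,0,2,0,-1],[0,0,1,0,-1],[0,0,0,0,-1],[0,0,0,0,-1]]'
```

```text
t: 20.63
position: [526.6, 84.8, 41.0]
tcp_rot: [[-0.999, -0.054, 0.002], [-0.054, 0.999, -0.0], [-0.002, -0.0, -1.0]]
wrist_force: [0.2, 1.3, -1.1]
finger_gap: 50.4
finger_force: 27.9
```

```bash
python3 -m crank '[[0,0,1.5,0,-1],[0,0,0,0,-1],[0,0,0,0,-1],[0,0,0,0,0.2],[0,0,0,0,0.3],[0,0,0,0,0.4],[0,0,-15,0,0.4],[0,0,-30,0,0.4],[0,0,-35,0,0.8],[0,0,-35,0,0.8],[0,0,-35,0,0.8],[15,-32,0,0,0.8],[15,-32,0,0,0.8],[15,-32,0,0,0.8],[15,-32,0,0,0.8],[15,-32,0,0,0.8],[15,-32,0,0,0.8],[15,-32,0,0,0.8],[29,-34,0,0,0.8],[0,0,0,0,0.8]]'
python3 -m crank '[[0,0,0,0,0.8],[0,0,0,0,0.8]]'
python3 look.py scene side wrist
```

```text
t: 22.3
position: [404.0, -182.7, 188.0]
tcp_rot: [[-0.999, -0.046, -0.003], [-0.046, 0.999, -0.002], [0.003, -0.002, -1.0]]
wrist_force: [0.1, 0.7, -0.8]
finger_gap: 84.6
finger_force: 0.0
t: 22.47
position: [407.4, -177.3, 188.1]
tcp_rot: [[-0.999, -0.053, -0.0], [-0.053, 0.999, 0.001], [0.0, 0.001, -1.0]]
wrist_force: [-0.1, -0.3, -0.4]
finger_gap: 84.7
finger_force: 0.0
scene [ 409.3 -177.6] [51. 50.] 45 98 z [31. 42.]
scene [462.5  63.4] [ 73. 263.] 18 541 z [32. 63.]
scene [525.2 171.9] [51. 49.] 89 153 z [34. 61.]
scene [526.5  86.9] [50. 52.] 25 166 z [33. 60.]
scene [ 571.9 -384.9] [34. 50.] 90 138 z [31. 37.]
side [537.5 121.4] [140.  50.] 75 304 z [35. 61.]
side [531.6  67.8] [151. 257.] 3 345 z [32. 53.]
side [ 406.2 -183.4] [52. 46.] 81 178 z [31. 43.]
side [ 573.4 -389.2] [43. 38.] 2 237 z [32. 37.]
wrist [ 405.4 -180.8] [51. 50.] 48 777 z [32. 43.]
wrist [462.3  70.9] [ 20. 259.] 4 2904 z [32. 64.]
wrist [508.8  80.6] [21. 45.] 5 558 z [32. 60.]
wrist [508.3 175.3] [50. 18.] 64 684 z [33. 60.]
wrist [621.1 -82.9] [26. 20.] 67 176 z [46. 66.]
```

```bash
python3 -m crank '[[1,-3,30,0,0.8],[0,0,30,0,0.8],[0,0,30,0,0.8],[0,0,30,0,0.8],[0,0,20,0,0.8],[0,0,15,0,0.8],[0,0,10,0,0.8],[0,0,2,0,0.8],[0,0,0,0,0.3],[0,0,0,0,0.3],[0,0,0,0,0.2],[0,0,0,0,-1],[0,0,0,0,-1],[0,0,0,0,-1],[0,0,0,0,-1]]' 28
```

```text
t: 23.87
position: [407.3, -180.9, 22.3]
tcp_rot: [[-0.999, -0.053, 0.001], [-0.053, 0.999, -0.0], [-0.001, -0.0, -1.0]]
wrist_force: [-0.5, 0.7, 6.8]
finger_gap: 51.6
finger_force: 28.0
```

```bash
python3 -m crank '[[0,0,-10,0,-1],[0,0,-25,0,-1],[0,0,-35,0,-1],[0,0,-35,0,-1],[0,0,-35,0,-1],[0,0,-35,0,-1],[-22,29,0,0,-1],[-22,29,0,0,-1],[-22,29,0,0,-1],[-22,29,0,0,-1],[-22,29,0,0,-1],[-23,29,0,0,-1],[0,0,0,0,-1],[0,0,0,0,-1]]'
python3 -m crank '[[0,0,0,0,-1]]'
```

```text
t: 25.03
position: [530.1, 1.6, 196.2]
tcp_rot: [[-0.998, -0.057, -0.001], [-0.057, 0.998, -0.0], [0.001, -0.0, -1.0]]
wrist_force: [-0.3, 0.3, -2.4]
finger_gap: 51.5
finger_force: 28.0
t: 25.12
position: [529.4, 0.0, 196.1]
tcp_rot: [[-0.999, -0.054, -0.002], [-0.054, 0.999, -0.001], [0.002, -0.0, -1.0]]
wrist_force: [1.1, -0.4, -0.8]
finger_gap: 51.3
finger_force: 28.0
```

Finger outer edges at y≈0-48 stay clear of the tray wall at about -55. I lower to about 40.

```bash
python3 -m crank '[[0,0,30,0,-1],[0,0,30,0,-1],[0,0,30,0,-1],[0,0,25,0,-1],[0,0,20,0,-1],[0,0,10,0,-1],[0,0,6,0,-1],[0,0,2,0,-1],[0,0,2,0,-1],[0,0,1,0,-1],[0,0,0.5,0,-1],[0,0,0,0,-1],[0,0,0,0,-1]]'
```

```text
t: 26.2
position: [530.7, 0.2, 40.7]
tcp_rot: [[-0.999, -0.054, 0.001], [-0.054, 0.999, -0.0], [-0.001, -0.0, -1.0]]
wrist_force: [0.3, 0.2, -1.2]
finger_gap: 51.3
finger_force: 28.0
```

```bash
python3 -m crank '[[0,0,1,0,-1],[0,0,0,0,-1],[0,0,0,0,-1],[0,0,0,0,0.2],[0,0,0,0,0.3],[0,0,0,0,0.35],[0,0,-15,0,0.35],[0,0,-30,0,0.35],[0,0,-35,0,-0.5],[0,0,-35,0,-1],[0,0,-35,0,-1],[29,17,0,0,-1],[29,17,0,0,-1],[29,17,0,0,-1],[29,17,0,0,-1],[29,17,0,0,-1],[0,0,0,0,-1],[0,0,0,0,-1]]'
python3 look.py scene side
python3 - <<'E'
from h import *
p,W,c=cloud('wrist');save(p,'w4.png')
E
```

```text
t: 27.7
position: [379.7, 77.8, 188.7]
tcp_rot: [[-0.998, -0.056, 0.001], [-0.056, 0.998, -0.0], [-0.001, -0.0, -1.0]]
wrist_force: [0.3, 0.4, 1.0]
finger_gap: 1.6
finger_force: 0.0
scene [462.   62.8] [ 75. 264.] 18 546 z [32. 64.]
scene [526.1 171.4] [49. 51.] 77 150 z [32. 61.]
scene [528.8  25.1] [100.  54.] 87 318 z [33. 60.]
scene [ 572.8 -384.7] [47. 33.] 2 141 z [31. 37.]
side [525.2 169.1] [48. 60.] 7 204 z [34. 61.]
side [531.5  71.6] [152. 264.] 3 458 z [32. 56.]
side [530.   20.1] [106.  51.] 86 428 z [33. 62.]
side [ 574.4 -389.1] [42. 38.] 5 234 z [32. 37.]
```

View pics/w4.png

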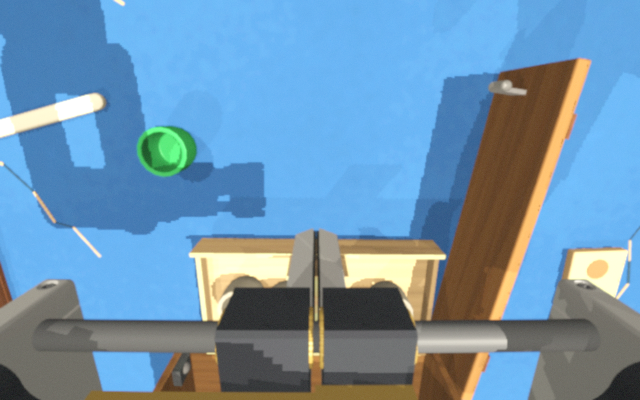

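The wrist view shows the tray front at (190-440, 250), bowls partly hidden by the gripper, and nothing to hit. Two bowls now read as one blob, so one appears to have been nudged. I check with a scene crop.

```bash
python3 - <<'E'
from h import *
p,W,c=cloud('scene');q,_,_=cloud('side')
a=cv2.resize(p[165:235,270:410],(700,350),interpolation=cv2.INTER_CUBIC);b=cv2.resize(q[160:240,270:370],(312,250),interpolation=cv2.INTER_CUBIC)
o=np.zeros((600,700,3),np.uint8);o[:350]=a;o[350:,:312]=b;save(o,'c2.png')
E
```

View pics/c2.png

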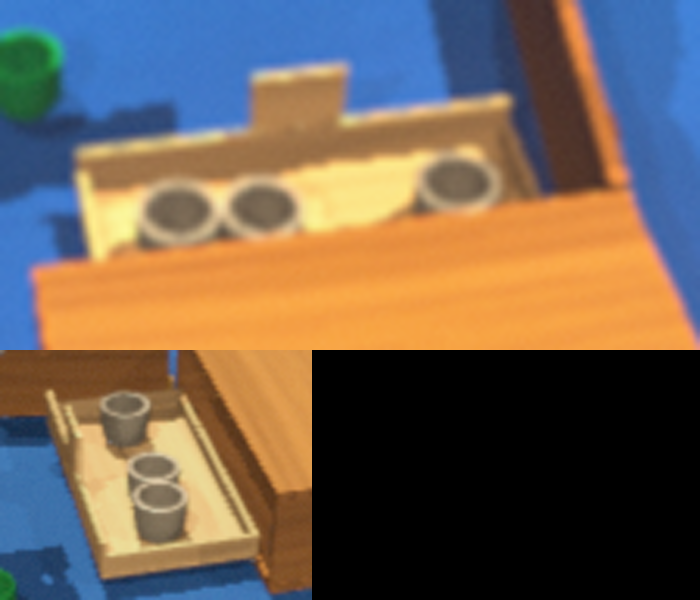

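All three bowls stand upright inside the tray; the middle one was nudged up against its neighbour, which is harmless. Next I lower the closed fingers in front of the tab.

```bash
python3 -m crank '[[0,0,35,0,-1],[0,0,35,0,-1],[0,0,32,0,-1],[0,0,0,0,-1],[-20,0,0,0,-1],[-15,0,0,0,-1],[-10,0,0,0,-1],[-5,0,0,0,-1],[0,0,0,0,-1],[-4,0,0,0,-1],[-4,0,0,0,-1],[-4,0,0,0,-1],[-3,0,0,0,-1],[0,0,0,0,-1]]' 10
```

```text
t: 29.12
position: [445.8, 80.8, 87.0]
tcp_rot: [[-0.999, -0.054, -0.0], [-0.054, 0.999, -0.0], [0.0, 0.0, -1.0]]
wrist_force: [-0.9, -0.0, 0.8]
finger_gap: 0.5
finger_force: 0.0
```

```bash
python3 -m crank '[[-2,0,0,0,-1],[-3,0,0,0,-1],[-4,0,0,0,-1],[-4,0,0,0,-1],[-5,0,0,0,-1],[-5,0,0,0,-1],[-5,0,0,0,-1],[-5,0,0,0,-1],[-5,0,0,0,-1],[-5,0,0,0,-1],[-5,0,0,0,-1],[-4,0,0,0,-1],[-4,0,0,0,-1],[-3,0,0,0,-1],[-2,0,0,0,-1],[0,0,0,0,-1]]'
python3 look.py scene side | grep -v '\-38'
```

```text
t: 30.45
position: [507.5, 84.3, 87.1]
tcp_rot: [[-0.999, -0.054, 0.001], [-0.054, 0.999, 0.001], [-0.001, 0.0, -1.0]]
wrist_force: [-1.8, -0.4, -0.6]
finger_gap: 0.6
finger_force: 0.6
scene [522.5  74.8] [ 12. 250.] 2 522 z [32. 65.]
side [587.6 168.7] [52. 52.] 17 210 z [32. 61.]
side [531.2  24.8] [ 91. 229.] 29 264 z [32. 60.]
side [592.5  22.8] [106.  52.] 85 421 z [33. 61.]
```

```bash
python3 -m crank '[[-2,0,0,0,-1],[-3,0,0,0,-1],[-4,0,0,0,-1],[-4,0,0,0,-1],[-5,0,0,0,-1],[-5,0,0,0,-1],[-5,0,0,0,-1],[-5,0,0,0,-1],[-5,0,0,0,-1],[-5,0,0,0,-1],[-5,0,0,0,-1],[-5,0,0,0,-1],[-5,0,0,0,-1],[-4,0,0,0,-1],[-4,0,0,0,-1],[-3,0,0,0,-1],[-3,0,0,0,-1],[-2,0,0,0,-1],[0,0,0,0,-1]]'
python3 -m crank '[[-2,0,0,0,-1],[-2,0,0,0,-1],[-2,0,0,0,-1],[0,0,0,0,-1]]'
```

```text
t: 32.13
position: [581.2, 88.0, 86.8]
tcp_rot: [[-0.999, -0.054, 0.001], [-0.054, 0.999, 0.0], [-0.001, 0.0, -1.0]]
wrist_force: [-0.7, -0.8, -0.8]
finger_gap: 0.5
finger_force: 0.2
t: 32.47
position: [586.9, 88.4, 86.8]
tcp_rot: [[-0.999, -0.054, 0.001], [-0.054, 0.999, 0.0], [-0.001, 0.0, -1.0]]
wrist_force: [-1.5, -1.0, 0.5]
finger_gap: 0.4
finger_force: 0.7
```

```bash
for i in 1; do python3 -m crank '[[-2,0,0,0,-1],[-2,0,0,0,-1],[-2,0,0,0,-1]]'; done
python3 -m crank '[[-2,0,0,0,-1],[-1,0,0,0,-1]]'
python3 -m crank '[[-1,0,0,0,-1],[-1,0,0,0,-1]]'
python3 -m crank '[[-1,0,0,0,-1],[-1,0,0,0,-1]]'
```

```text
t: 32.72
position: [592.4, 88.7, 86.8]
tcp_rot: [[-0.999, -0.054, -0.0], [-0.054, 0.999, -0.0], [0.0, -0.0, -1.0]]
wrist_force: [-2.4, -0.4, 1.3]
finger_gap: 0.4
finger_force: 1.3
t: 32.88
position: [593.9, 88.7, 86.8]
tcp_rot: [[-0.999, -0.054, -0.004], [-0.054, 0.999, -0.0], [0.004, -0.0, -1.0]]
wrist_force: [-9.9, -1.9, 5.7]
finger_gap: 0.2
finger_force: 4.6
t: 33.05
position: [593.9, 88.7, 86.8]
tcp_rot: [[-0.999, -0.054, -0.009], [-0.054, 0.999, -0.001], [0.009, -0.0, -1.0]]
wrist_force: [-13.7, -3.3, 10.7]
finger_gap: 0.9
finger_force: 7.3
t: 33.22
position: [593.8, 88.7, 86.8]
tcp_rot: [[-0.998, -0.054, -0.014], [-0.054, 0.999, -0.001], [0.014, -0.0, -1.0]]
wrist_force: [-19.9, -3.5, 14.3]
finger_gap: 0.8
finger_force: 10.0
```

The push stops firmly at TCP x 593.9. I back off, rise, and check that the tray is flush.

```bash
python3 -m crank '[[5,0,0,0,-1],[20,0,0,0,-1],[30,0,0,0,-1],[30,0,0,0,-1],[0,0,-30,0,-1],[0,0,-35,0,-1],[0,0,-35,0,-1],[30,0,-35,0,-1],[35,0,-20,0,-1],[30,0,0,0,-1],[0,0,0,0,-1],[0,0,0,0,-1]]'
python3 - <<'E'
from h import *
p,W,c=cloud('wrist');save(p,'w5.png');np.savez('w5.npz',p=p,W=W)
q,V,_=cloud('side')
for n,A in(('w',W),('s',V)):
    P=A.reshape(-1,3);x,y,h=P.T
    for y0 in(20,60,80,100,140):
        k=(abs(y-y0)<10)&(x>540)&(x<640)
        f=lambda a,b:(np.nanpercentile(x[k&(h>a)&(h<b)],[3,10,50]).round(1),(k&(h>a)&(h<b)).sum()) if (k&(h>a)&(h<b)).sum()>3 else None
        print(n,y0,'tab/opening',f(60,98),'front',f(25,48),'roof',f(107,120))
k=(W[...,2]>80)&(W[...,2]<118)&(W[...,0]<585)&(W[...,1]>180)&(W[...,1]<330)
print('door top',cv2.minAreaRect(W[k][:,:2].astype(np.float32)))
for a in range(260,590,40):
    kk=k&(abs(W[...,0]-a)<8)
    if kk.any(): print(a,np.percentile(W[kk][:,1],[2,98]).round(),np.percentile(W[kk][:,2],98).round())
E
```

```text
t: 34.22
position: [423.1, 79.9, 239.6]
tcp_rot: [[-0.999, -0.054, 0.005], [-0.054, 0.999, 0.001], [-0.005, 0.0, -1.0]]
wrist_force: [-0.2, 0.7, 0.6]
finger_gap: 0.9
finger_force: 0.0
w 20 tab/opening None front None roof None
w 60 tab/opening None front None roof None
w 80 tab/opening (array([603.5, 603.5, 603.9]), np.int64(17)) front (array([603.1, 603.4, 603.8]), np.int64(7)) roof (array([620.1, 621. , 628.9]), np.int64(41))
w 100 tab/opening None front None roof (array([619.7, 621.8, 629.8]), np.int64(46))
w 140 tab/opening None front None roof None
s 20 tab/opening None front (array([607.1, 607.3, 608.1]), np.int64(11)) roof (array([607.7, 608.5, 620.9]), np.int64(41))
s 60 tab/opening (array([605.3, 605.5, 606.9]), np.int64(26)) front (array([605.8, 605.9, 606.7]), np.int64(12)) roof (array([606.1, 606.9, 621.3]), np.int64(46))
s 80 tab/opening (array([604.9, 605.1, 605.7]), np.int64(21)) front (array([604.7, 605.1, 605.4]), np.int64(12)) roof (array([604.9, 606.2, 620.6]), np.int64(37))
s 100 tab/opening (array([603.8, 604. , 604.6]), np.int64(22)) front (array([603.5, 603.7, 604.6]), np.int64(13)) roof (array([603.9, 605.6, 619.5]), np.int64(42))
s 140 tab/opening None front (array([602.6, 602.9, 603.2]), np.int64(11)) roof (array([602.9, 604.9, 619.8]), np.int64(36))
door top ((419.1317138671875, 259.3642578125), (16.1557674407959, 333.0613708496094), 85.42132568359375)
260 [265. 276.] 112.0
300 [261. 276.] 112.0
340 [259. 270.] 112.0
380 [255. 267.] 112.0
420 [252. 264.] 112.0
460 [249. 260.] 112.0
500 [246. 257.] 112.0
540 [243. 257.] 112.0
580 [240. 242.] 102.0
```

View pics/w5.png

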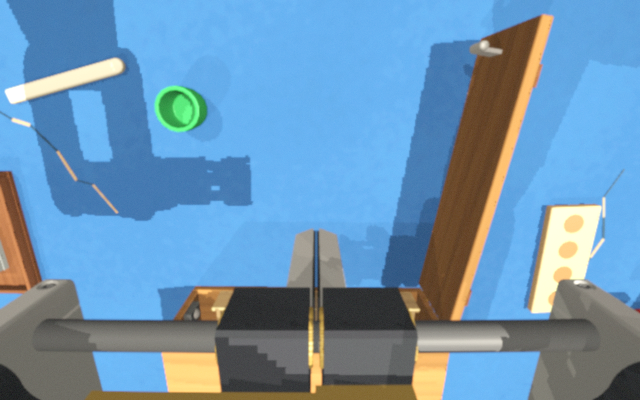

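The tray front is level with the cupboard front to within 1 mm in the side view, so it is home. In the wrist view the door runs from (430,290) to (545,20), 4.6° past straight out. I go round to its outer (+y) face.

```bash
python3 -m crank '[[10,37,0,0,-1],[10,37,0,0,-1],[10,37,0,0,-1],[10,37,0,0,-1],[11,38,0,0,-1],[11,38,0,0,-1],[0,0,0,7,-1],[0,0,0,7,-1],[0,0,0,7,-1],[0,0,0,7,-1],[0,0,0,7,-1],[0,0,0,7,-1],[0,0,0,7,-1],[0,0,0,7,-1],[0,0,0,7,-1],[0,0,0,7,-1],[0,0,0,7,-1],[0,0,0,7,-1],[0,0,0,7,-1],[0,0,0,6.7,-1]]'
python3 -m crank '[[0,0,0,0,-1],[0,0,0,0,-1]]'
```

```text
t: 35.98
position: [349.9, 300.6, 237.8]
tcp_rot: [[0.087, 0.996, -0.001], [0.996, -0.087, 0.0], [-0.0, -0.001, -1.0]]
wrist_force: [0.3, 0.6, 0.4]
finger_gap: 0.5
finger_force: 0.0
t: 36.15
position: [349.5, 300.3, 238.0]
tcp_rot: [[0.078, 0.997, -0.001], [0.997, -0.078, -0.0], [-0.0, -0.001, -1.0]]
wrist_force: [0.1, 0.3, -0.4]
finger_gap: 0.7
finger_force: 0.0
```

```bash
python3 -m crank '[[0,0,35,0,-1],[0,0,35,0,-1],[0,0,35,0,-1],[0,0,30,0,-1],[0,0,16,0,-1],[0,0,0,0,-1],[-6,0,0,0,-1],[-4,0,0,0,-1],[-2,0,0,0,-1],[-2,0,0,0,-1],[-2,0,0,0,-1],[0,0,0,0,-1]]'
```

```text
t: 37.15
position: [348.0, 283.9, 88.5]
tcp_rot: [[0.081, 0.997, 0.002], [0.997, -0.081, 0.001], [0.001, 0.002, -1.0]]
wrist_force: [0.3, -0.3, 0.2]
finger_gap: 0.5
finger_force: 0.0
```

```bash
python3 -m crank '[[-2,0,0,0,-1],[-2,0,0,0,-1],[-2,0,0,0,-1],[-4.4,-0.3,0,-1,-1],[-4.4,-0.3,0,-1,-1],[-8.8,-0.5,0,-2,-1],[-8.8,-0.5,0,-2,-1],[-8.8,-0.5,0,-2,-1],[-8.8,-0.5,0,-2,-1],[-8.8,-0.5,0,-2,-1],[-8.8,-0.5,0,-2,-1],[-8.8,-0.5,0,-2,-1],[-8.8,-0.5,0,-2,-1],[-8.8,-0.5,0,-2,-1],[-4.4,-0.3,0,-1,-1],[0,0,0,0,-1]]'
cat > door.py <<'E'
from h import *
s=bot.get_state();print('tcp',s['position'].round(1),'F',s['wrist_force'].round(1))
R=s['tcp_rot'];r=s['position'][:2]-np.array([598,245]);print('rel tool',r@R[:2,0],r@R[:2,1],'yawx',np.degrees(np.arctan2(R[1,0],R[0,0])))
for n in('scene','side'):
    p,W,c=cloud(n);x,y,h=W.reshape(-1,3).T
    rr=np.hypot(x-598,y-245);k=(h>92)&(h<113)&(rr<345)&(rr>290)&(x<600)
    # exclude the arm by height: door tip only
    print(n,'door angle',np.nanpercentile(np.degrees(np.arctan2(y[k]-245,x[k]-598))%360,[5,50,95]).round(1),k.sum())
E
python3 door.py
```

```text
t: 38.48
position: [349.5, 185.2, 87.5]
tcp_rot: [[-0.281, 0.96, -0.0], [0.96, 0.281, -0.0], [-0.0, -0.0, -1.0]]
wrist_force: [0.3, -0.8, 1.0]
finger_gap: 0.4
finger_force: 0.0
tcp [349.5 185.2  87.5] F [ 0.3 -0.8  1. ]
rel tool 12.502286762146959 -255.28445491400942 yawx 106.33168948705864
scene door angle [196.1 197.9 198.5] 69
side door angle [197.2 198.8 199.5] 128
```

```bash
python3 -m crank '[[-4.4,-0.3,0,-1,-1],[-8.8,-0.4,0,-2,-1],[-8.8,-0.4,0,-2,-1],[-8.8,-0.4,0,-2,-1],[-8.8,-0.4,0,-2,-1],[-8.8,-0.4,0,-2,-1],[-8.8,-0.4,0,-2,-1],[-8.8,-0.4,0,-2,-1],[-8.8,-0.4,0,-2,-1],[-8.8,-0.4,0,-2,-1],[-8.8,-0.4,0,-2,-1],[-8.8,-0.4,0,-2,-1],[-8.8,-0.4,0,-2,-1],[-8.8,-0.4,0,-2,-1],[-8.8,-0.4,0,-2,-1],[-8.8,-0.4,0,-2,-1],[-8.8,-0.4,0,-2,-1],[-4.4,-0.4,0,-1,-1],[0,0,0,0,-1]]'
python3 door.py
```

```text
t: 40.17
position: [423.2, 57.5, 87.6]
tcp_rot: [[-0.77, 0.638, 0.0], [0.638, 0.77, -0.0], [-0.0, 0.0, -1.0]]
wrist_force: [0.2, 0.6, 0.9]
finger_gap: 0.5
finger_force: 0.0
tcp [423.2  57.5  87.6] F [0.2 0.6 0.9]
rel tool 14.902226388850204 -255.90075167135845 yawx 140.34618626364087
scene door angle [230.1 231.8 232.4] 86
side door angle [230.9 232.4 232.9] 107
```

```bash
python3 -m crank '[[-4.4,-0.3,0,-1,-1],[-8.8,-0.4,0,-2,-1],[-8.8,-0.4,0,-2,-1],[-8.8,-0.4,0,-2,-1],[-8.8,-0.4,0,-2,-1],[-8.8,-0.4,0,-2,-1],[-8.8,-0.4,0,-2,-1],[-8.8,-0.4,0,-2,-1],[-8.8,-0.4,0,-2,-1],[-8.8,-0.4,0,-2,-1],[-8.8,-0.4,0,-2,-1],[-8.8,-0.4,0,-2,-1],[-8.8,-0.4,0,-2,-1],[-8.8,-0.4,0,-2,-1],[-8.8,-0.4,0,-2,-1],[-4.4,-0.3,0,-1,-1],[-4.4,-0.3,0,-1,-1],[-2.2,-0.2,0,-0.5,-1],[0,0,0,0,-1]]'
python3 door.py
```

```text
t: 41.85
position: [544.3, -5.8, 87.6]
tcp_rot: [[-0.99, 0.141, 0.0], [0.141, 0.99, -0.0], [-0.0, -0.0, -1.0]]
wrist_force: [0.8, 0.3, 0.7]
finger_gap: 0.2
finger_force: 0.0
tcp [544.3  -5.8  87.6] F [0.8 0.3 0.7]
rel tool 17.764131385220715 -255.85774818942338 yawx 171.8949964219716
scene door angle [261.5 262.8 263.3] 102
side door angle [260.9 261.9 263.2] 78
```

```bash
python3 -m crank '[[-2.2,-0.1,0,-0.5,-1],[-4.4,-0.3,0,-1,-1],[-4.4,-0.3,0,-1,-1],[-4.4,-0.3,0,-1,-1],[-4.4,-0.3,0,-1,-1],[-4.4,-0.3,0,-1,-1],[-2.2,-0.1,0,-0.5,-1],[-2.2,-0.1,0,-0.5,-1],[0,0,0,0,-1]]'
python3 -m crank '[[-1.5,0,0,-0.4,-1],[-1.5,0,0,-0.4,-1],[-1.5,0,0,-0.4,-1],[-1.5,0,0,-0.4,-1]]'
python3 door.py
```

```text
t: 42.7
position: [572.5, -10.4, 87.6]
tcp_rot: [[-1.0, 0.028, -0.001], [0.028, 1.0, -0.0], [0.001, -0.0, -1.0]]
wrist_force: [-1.2, -0.1, 1.4]
finger_gap: 0.4
finger_force: 0.6
t: 43.03
position: [573.3, -10.6, 87.5]
tcp_rot: [[-1.0, -0.001, -0.012], [-0.001, 1.0, -0.001], [0.012, -0.001, -1.0]]
wrist_force: [-16.8, -1.1, 13.2]
finger_gap: 0.5
finger_force: 8.5
tcp [573.3 -10.6  87.5] F [-16.8  -1.1  13.2]
rel tool 24.987167701505303 -255.5906674557809 yawx -179.94511244383952
scene door angle [267.7 269.3 269.7] 92
side door angle [267.2 268.  269.5] 82
```

The push meets 17 N at about 3° short, more than the catch should give. I look before pushing on.

```bash
python3 - <<'E'
from h import *
p,W,c=cloud('scene');q,V,_=cloud('side')
np.savez('d.npz',W=W,V=V)
a=cv2.resize(p[150:310,250:450],(500,400),interpolation=cv2.INTER_CUBIC);b=cv2.resize(q[120:250,220:430],(800-500,186),interpolation=cv2.INTER_CUBIC)
b=cv2.resize(q[110:250,220:420],(571,400),interpolation=cv2.INTER_CUBIC)
save(cv2.resize(np.hstack([a,b]),(800,300)),'c3.png')
for n,A in(('scene',W),('side',V)):
    x,y,h=A.reshape(-1,3).T
    for y0 in(-70,-40,40,100,160,210):
        k=(abs(y-y0)<10)&(h>60)&(h<110)&(x>540)&(x<640); r=(abs(y-y0)<10)&(h>112)&(h<120)&(x>540)&(x<640)
        print(n,y0,k.sum(),np.nanpercentile(x[k],[5,50]).round(1) if k.sum()>3 else '', np.nanpercentile(x[r],[2]).round(1) if r.sum()>3 else '')
E
```

```text
scene -70 36 [585.7 593.8] [611.9]
scene -40 33 [582.5 593.5] [598.9]
scene 40 23 [586.  593.8] [596.4]
scene 100 20 [584.6 594. ] [598.8]
scene 160 12 [585.5 590.7] [602.1]
scene 210 10 [582.3 588.9] [599.5]
side -70 43 [584.2 585.1] [588.4]
side -40 29 [582.1 583. ] [584.2]
side 40 0  
side 100 19 [583.5 584.8] 
side 160 9 [582.8 584.5] 
side 210 5 [582.9 583.4]
```

View pics/c3.png

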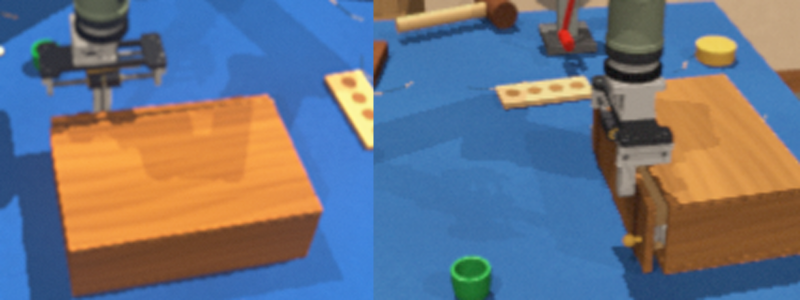

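```bash
python3 -m crank '[[0,0,0,0,-1],[0,0,0,0,-1],[0,0,0,0,-1]]'; python3 -m crank '[[-1,0,0,0,-1],[-1,0,0,0,-1],[0,0,0,0,-1]]'; python3 door.py
```

```text
t: 43.48
position: [573.7, -10.6, 87.5]
tcp_rot: [[-1.0, -0.0, -0.011], [-0.0, 1.0, -0.001], [0.011, -0.001, -1.0]]
wrist_force: [-13.0, -0.8, 10.9]
finger_gap: 0.5
finger_force: 6.7
t: 43.73
position: [576.4, -10.6, 87.5]
tcp_rot: [[-1.0, -0.0, -0.009], [-0.0, 1.0, -0.001], [0.009, -0.001, -1.0]]
wrist_force: [-9.7, -1.3, 6.6]
finger_gap: 0.5
finger_force: 5.2
tcp [576.4 -10.6  87.5] F [-9.7 -1.3  6.6]
rel tool 21.735688757064707 -255.62778666953147 yawx -179.9718762816963
scene door angle [268.4 269.8 270.3] 73
side door angle [267.8 268.7 270.2] 90
```

It is moving through the catch with the force falling, so I keep going slowly.

```bash
python3 -m crank '[[-1,0,0,0,-1],[-1,0,0,0,-1],[-1,0,0,0,-1],[-1,0,0,0,-1],[0,0,0,0,-1]]'; python3 -m crank '[[-1,0,0,0,-1],[-1,0,0,0,-1],[-1,0,0,0,-1],[-1,0,0,0,-1],[0,0,0,0,-1]]'; python3 door.py
```

```text
t: 44.25
position: [584.1, -10.5, 87.5]
tcp_rot: [[-1.0, 0.0, -0.001], [0.0, 1.0, -0.0], [0.001, -0.0, -1.0]]
wrist_force: [-3.4, -0.9, 2.8]
finger_gap: 0.5
finger_force: 1.6
t: 44.67
position: [584.2, -10.5, 87.4]
tcp_rot: [[-1.0, -0.001, -0.01], [-0.001, 1.0, -0.0], [0.01, -0.0, -1.0]]
wrist_force: [-13.9, -1.9, 10.3]
finger_gap: 0.1
finger_force: 6.9
tcp [584.2 -10.5  87.4] F [-13.9  -1.9  10.3]
rel tool 13.958763213011004 -255.47879014565956 yawx -179.96733357188867
scene door angle [269.2 270.1 270.2] 5
side door angle [269.5 270.  270.3] 46
```

It stops firmly at x 584, as expected for a shut door. I back off and check.

```bash
python3 -m crank '[[4,0,0,0,-1],[10,0,0,0,-1],[25,0,0,0,-1],[35,0,0,0,-1],[35,0,-20,0,-1],[35,0,-35,0,-1],[35,0,-35,0,-1],[20,0,-35,0,-1],[0,0,-35,0,0],[0,0,0,0,0],[0,0,0,0,0],[0,0,0,0,0],[0,0,0,0,0],[0,0,0,0,0]]'
python3 - <<'E'
from h import *
for n in('side','wrist','scene'):
    p,A,c=cloud(n)
    if n!='wrist': save(p,n+'9.png')
    x,y,h=A.reshape(-1,3).T
    o=[];rf=[]
    for y0 in(-70,-40,-10,20,50,80,110,140,170,200,230):
        k=(abs(y-y0)<8)&(h>60)&(h<106)&(x>560)&(x<640); r=(abs(y-y0)<8)&(h>113.5)&(h<120)&(x>560)&(x<640)
        if k.sum()>5:o.append((y0,np.nanpercentile(x[k],10 if n=='scene' else 50)))
        if r.sum()>3:rf.append((y0,np.nanpercentile(x[r],3)))
    o=np.array(o);rf=np.array(rf)
    if len(o)>2: f=np.polyfit(o[:,0],o[:,1],1);print(n,'door outer slope deg',np.degrees(np.arctan(f[0])).round(2),'x@-10',np.polyval(f,-10).round(1),len(o))
    if len(rf)>2: f=np.polyfit(rf[:,0],rf[:,1],1);print(n,'roof front slope',np.degrees(np.arctan(f[0])).round(2),np.polyval(f,-10).round(1))
E
python3 look.py scene side
```

```text
t: 45.93
position: [399.8, -9.9, 234.7]
tcp_rot: [[-1.0, 0.0, -0.003], [0.0, 1.0, 0.001], [0.003, 0.001, -1.0]]
wrist_force: [0.0, 0.6, 0.3]
finger_gap: 37.0
finger_force: 0.0
side door outer slope deg -2.52 x@-10 595.1 11
side roof front slope -2.65 607.9
wrist roof front slope -2.51 607.9
scene roof front slope -2.78 611.8
scene [ 572.7 -385.4] [45. 34.] 5 139 z [31. 36.]
side [ 571.4 -389.7] [48. 38.] 4 240 z [32. 36.]
```

View pics/side9.png

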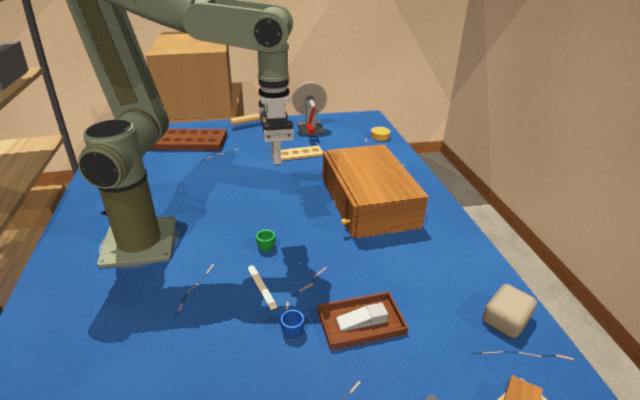

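View pics/scene9.png

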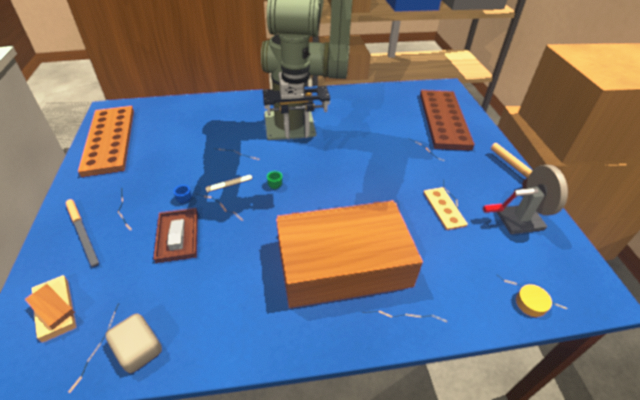

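Both views show the door shut: it is parallel to the cupboard front within 0.2° and one panel thickness out. The wedge lies flat in the box at scene (176,235). No tan bowl remains on the bench, and the template and burnisher have not moved.

```bash
python3 -c "
from plant import order
print(order.job_done())"
```

```text
the job is handed in; nothing more can be done
None
```

The job is handed in: the wedge is flat in the tool box, all three bowls found (no fourth was in view) stood upright on the tray before it went in, the tray is fully home and the door is shut on its catch; one bowl was nudged against its neighbour on the tray but stayed upright.

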